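Shift the thread winder into third gear

TASK

Put the bench thread winder into third gear: with the fingertips or the outside of the closed fingers, push its gear lever out of the slot it stands in, across the H-shaped gate, then forward (away from the robot's side of the machine) all the way into the third slot, the far right one, without letting it drop back into the fourth slot (near right). Only push the ball knob, never take it between the fingers; let go of it at the end, and leave the thread cone, the reel and the jar where they stand.

Things in the scene. Friction and masses are not known exactly. Their poses are not given: they have to be found in the camera images.
- winder: Thread winder: grey box-shaped machine fixed to the bench, 220 x 220 mm, 110 mm high, a 110 mm square steel gate plate on top, a spindle with a 60 mm bobbin sticking out 105 mm from its right side at 62 mm height. Origin: centre of its underside, straight below the lever's pivot. x points forward (robot's side to far side; turned up to about 0.45 rad), y left, z up.
- gate_center (a point): Middle of the H on the plate's upper face, 116 mm above the bench; winder's axes. Plate 6 mm thick. Two slots along x, 16 mm wide, centred at y +22 and -22 mm, from x -33 to +33 mm, joined by a crossbar along y, 20 mm wide (tongue corners rounded by 6 mm). First slot far left (+x +y), second near left, third far right (+x -y), fourth near right: one to four studs mark them.
- knob (a point): Centre of the black ball knob, 36 mm in diameter, on top of the gear lever: a 10 mm steel stem through the gate, pivoting 45 mm above the winder's origin; pivot to knob centre 155 mm (200 mm above the bench when upright). The gate's edges stop the stem. Friction holds the lever wherever it is left (about 1 N at the knob moves it), no spring. z points along the lever.
- lever_across (a joint): Sideways lean of the lever, rad: 0 in the middle, positive to the right (winder's -y). About -0.30 in the left slots (where it starts), +0.30 in the right ones, play 0.04. Knob centre in the winder's axes, m: (0.155 sin f, -0.155 sin a cos f, 0.045 + 0.155 cos a cos f), a = this value, f = lever_fore.
- lever_fore (a joint): Fore-and-aft lean of the gear lever in rad: 0 when level with the crossbar, positive forward (the winder's +x), about +0.36 at the forward end of a slot and -0.36 at the back end. It crosses the gate freely within about 0.07 of 0; beyond, the tongues hinder it and past about 0.2 they block it. At the start it may be anywhere along the left slots.
- third_home (a point): Where the knob's centre is when the lever is fully home in the third slot, about 188 mm above the bench; fixed to the winder.
- cone: Bystander: a yellow thread cone standing on the bench, loose, 62 mm in diameter at the foot, 138 mm high. Origin: centre of its underside.
- reel: Bystander: a black thread reel standing on the bench, loose, 60 mm in diameter, 78 mm high. Origin: centre of its underside.
- jar: Bystander: a clear jar with a white cap, loose, 64 mm in diameter, 75 mm high. Origin: centre of its underside.

How it is judged:
By the outcome, as a careful person would: the job done as asked, in the order asked, and still so for the second after the job is handed in, with the robot touching nothing.
It also fails if it takes over 54 s, if anything falls off the work surface, if the arm or the gripper's body presses on something with over 40 N, if the wrist force passes 120 N, or if a joint passes its speed limit or range.

ROBOT

A 7-joint arm with a two-finger parallel gripper is mounted at the origin on the work surface. World frame = base frame: x ahead of the robot, y to its left, z up, the work surface at z = 0. Lengths are in mm, angles in rad, forces in N, time in s.
With the tool pointing down it reaches from about 400 to 850 mm from the base axis. Payload 4.5 kg.
Tool frame: the origin (TCP) lies at the centre of the arm's flange, where the gripper is bolted on; the fingertips stand 173 mm ahead of it and the grasp point (between the pads) lies 155 mm ahead of it; z points along the fingers, y is the line along which they close (so a half turn about z gives the same grasp; the last joint's range is limited). The gripper opens to 85 mm and grips with 20 to 120 N. Pads are 22 mm wide; open, the fingers measure 114 mm over their backs; the gripper's body (76 mm by 85 mm) begins 54 mm behind the grasp point. The pads swing forward as they close: fully open they stand 13 mm farther back than shut.
Start: joints at [1.153, 0.689, -0.195, 1.565, 0.157, 0.902, -0.215], TCP at [272.89, -562.289, 404.717] pointing down, gripper open.
Joint ranges: [-3.01, 3.01], [-0.46, 2.08], [-1.47, 1.51], [0.13, 2.56], [-1, 4.14], [0.04, 2.09], [-2.66, 2.66]. Speed limits (rad/s): [2.57, 2.57, 3.14, 3.14, 3.14, 3.14, 3.14].

INTERFACE

Orientations are given as a rotation vector (axis times angle).
In Python, from cell import observe, camera, close_job, search_frame, pinpoint gives the robot as it stands.
- The arm moves only by the shell command python3 -m pendant 'ROWS' [FORCE]. ROWS is JSON, a list that holds one entry, the list of rows, each a list of 7 numbers: the shift along the tool's x, y, z in mm, then the turn, a rotation vector about the tool's x, y, z in rad, then the closure, from 0 (fully open) to 1 (shut). A call has 1 to 12 rows; each row is the pose to reach, as a shift and turn from the pose commanded when the call began, along the tool's axes at that moment; what a row does not reach only later rows make up. A row lasts 1/12 s, in which the tool goes at most 41.7 mm and 7.16 degrees, less where a joint would pass 70% of its speed; a pose out of reach is approached as far as the arm can. A call with a gripper value outside its range is refused whole. The fingers move at their own pace and stop on an object; FORCE is the grip in N (left out, the last holds). Time passes only in rows, so rows that repeat a pose let the fingers close. It gives the time, the measured TCP pose, the force, the opening and the grip force at its end, in the units of the state.
- observe(): the state, without advancing time (a new reading comes with each control period).
- camera(name): name is "scene" or "top"; returns a dict with "frame" (400x640x3 uint8, red, green, blue), "K" (3x3 intrinsics, pixels), "R" (3x3) and "t" (3): a world point X has camera coordinates R X + t. Camera axes: x right, y down, z forward; pixel columns grow to the right and rows downward; lengths in mm; the calibration is good to about 2 mm. A picture is of the moment at which its call begins. There is no depth.
- close_job(): hands the job in; it is judged then, once.
Trained networks look in the newest picture that a camera, given by its name, has taken for a name from the list of things; names that differ only in an ending like _2 or _b are one class to them, and where a whole thing is asked for, a point or a joint stands for the part that bears it (a point fixed in the world has none). Each returns a list of dicts, best first, with "score" (0 to 1); they miss things now and then, are a little off and sometimes report something else, mostly with a low value. They report only what shows in the picture. A call takes as long as a camera call.
- search_frame(camera, thing): "centre" ([x, y, z] in mm, in the coordinates of the camera as it stood for that picture, good to about 4 mm: the middle of the surface that is visible of it).
- pinpoint(camera, thing): "centre" ([x, y, z] in mm, in the coordinates of the camera as it stood for that picture, good to about 4 mm: a listed point, or the origin of a listed thing).
The state is a dict: "clock": time; "qpos": joint angles; "joint_velocities": joint speeds; "tau": joint torques, N m; "tool_pos": TCP position; "tcp_rot": TCP orientation; "wrist_force": force on the tool from outside, world axes, zero at the start; "moment": the same for the moment, N m; "grip_width": opening from 0.0 (shut) to 1.0 (fully open); "gripper_force": force on a finger pad.
Only numpy, scipy, OpenCV 4.12 (cv2) and the standard library are available. Lean on these libraries where they do the work, as an engineer would, in place of code of your own. Each camera call takes 0.05 s, during which the arm holds its last target. There are 200 camera calls.

## Working session

There is one attempt and no reset: what is moved stays moved. The work goes in short steps, Python scripts to look and compute and a shell command to move; the robot and the scene stay as the last step left them, time stands still between calls to the robot, and variables do not carry over. Pictures are saved under pics/ and viewed, at most 10 in all, crops included, and the job is handed in when it is done.

```bash
mkdir -p pics
cat > h.py <<'E'
import numpy as np, cv2
from cell import observe, camera, search_frame, pinpoint
from scipy.spatial.transform import Rotation as Ro
def look(names, cams=("top","scene"), f=pinpoint, save=None):
    out={}
    for c in cams:
        im=camera(c); R=np.array(im["R"]);t=np.array(im["t"])
        if save: cv2.imwrite(f"pics/{save}_{c}.png", im["frame"][:,:,::-1])
        for n in names:
            for d in f(c,n)[:2]:
                p=R.T@(np.array(d["centre"])-t)
                u=im["K"]@np.array(d["centre"]); u=u[:2]/u[2]
                print(c,n,round(d["score"],2),p.round(1),u.round(0))
def tool():
    s=observe(); return np.array(s["tool_pos"]),Ro.from_rotvec(s["tcp_rot"]),s
E
python3 - <<'E'
from h import *
look(["winder","gate_center","knob","third_home","cone","reel","jar"],save="a")
p,r,s=tool(); print(p,r.as_matrix().round(3),s["clock"],s["grip_width"],s["wrist_force"])
E
```

```text
top winder 0.69 [572.7 -20.3   1.1] [369. 242.]
top gate_center 0.69 [575.9 -25.1 115.7] [376. 239.]
top knob 0.79 [607.2  22.5 190. ] [357. 224.]
top third_home 0.7 [630.3 -63.6 182.5] [396. 213.]
top cone 0.75 [566.3 189.2   0.9] [289. 245.]
top reel 0.93 [752.7  70.6  -2.4] [333. 174.]
top jar 0.85 [770.3 -96.1   2. ] [395. 166.]
scene winder 0.56 [573.8 -24.9  -1.6] [320. 214.]
scene gate_center 0.6 [573.3 -23.2 114.9] [320. 177.]
scene knob 0.67 [604.5  17.7 189.2] [322. 162.]
scene third_home 0.39 [606.8  20.1 191.2] [322. 162.]
scene cone 0.6 [566.  192.6  -0.6] [382. 252.]
scene cone 0.53 [748.2  76.3   3.2] [293. 261.]
scene reel 0.71 [750.   74.2   3.1] [292. 261.]
scene reel 0.47 [629.4 -58.5 185.9] [294. 155.]
scene jar 0.65 [ 7.717e+02 -9.560e+01 -6.000e-01] [244. 232.]
[ 272.90937966 -562.27896328  404.72841054] [[ 0.9    0.437  0.   ]
 [ 0.437 -0.9   -0.   ]
 [-0.     0.    -1.   ]] 0.8 0.9985157943403529 [-0.42103526 -0.3311347  -0.33486122]
```

View pics/a_top.png

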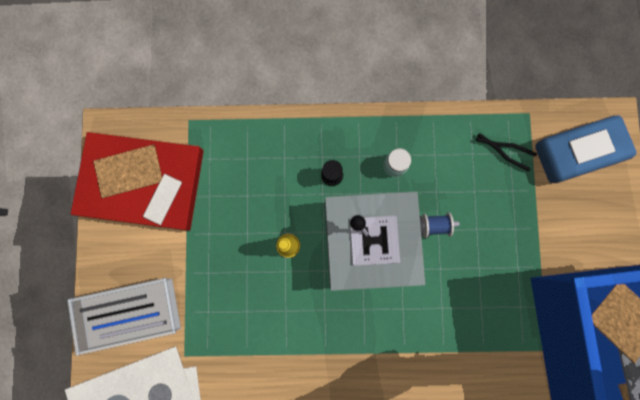

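View pics/a_scene.png

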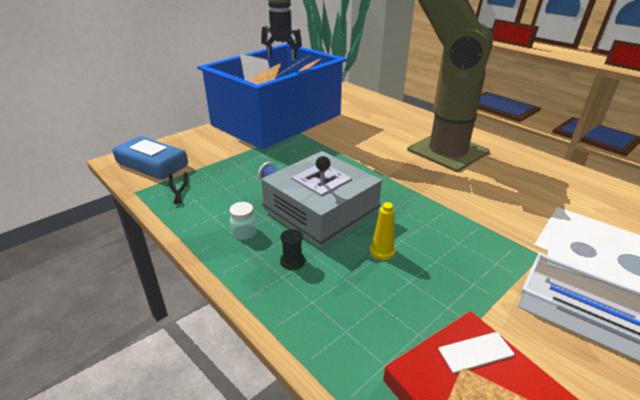

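The lever stands forward in the left side, in the first slot: the knob is at top-image (357,223) and the gate centre at (376,240). The cone, reel and jar are well clear of it. The winder's yaw is about +0.06. First I'll transit, align the tool with the winder's axes and shut the fingers.

```bash
python3 -m pendant '[[[15,-9,-10,0,0,0.05,1],[45,-27,-20,0,0,0.1,1],[80,-49,-20,0,0,0.17,1],[115,-70,-20,0,0,0.24,1],[150,-92,-20,0,0,0.31,1],[185,-113,-20,0,0,0.37,1],[220,-135,-20,0,0,0.39,1],[255,-156,-20,0,0,0.39,1],[285,-174,-20,0,0,0.39,1],[310,-190,-20,0,0,0.39,1],[330,-202,-20,0,0,0.39,1],[340,-208,-20,0,0,0.39,1]]]'
cat >> h.py <<'E'
def yaw():
    # yaw by matching box top corners: lines of the box in the top view
    im=camera("top"); return im
def to(P):
    p,r,s=tool(); print("tcp",p.round(1),"yaw",np.arctan2(*r.as_matrix()[[1,0],0]).round(3),"shift",r.inv().apply(np.array(P)-p).round(1),"t",s["clock"],"grip",round(s["grip_width"],2),"F",np.round(s["wrist_force"],1))
E
python3 - <<'E'
from h import *
im=camera("top");K,R,t=np.array(im["K"]),np.array(im["R"]),np.array(im["t"])
look(["gate_center","knob","third_home","winder"])
# gate plate / box model fit: scan over yaw & centre, maximise gradient along box-top outline
g=cv2.GaussianBlur(cv2.cvtColor(im["frame"],cv2.COLOR_RGB2GRAY),(0,0),1).astype(np.float32)
G=np.hypot(cv2.Sobel(g,5,1,0),cv2.Sobel(g,5,0,1))
def score(x,y,a):
    s=0
    for h,z in((110,110),(55,116)):
        u=np.linspace(-h,h,80);q=np.concatenate([np.c_[u,u*0+h],np.c_[u,u*0-h],np.c_[u*0+h,u],np.c_[u*0-h,u]])
        X=np.c_[x+q[:,0]*np.cos(a)-q[:,1]*np.sin(a),y+q[:,0]*np.sin(a)+q[:,1]*np.cos(a),q[:,0]*0+z]
        c=(R@X.T).T+t;p=(K@c.T).T;p=(p[:,:2]/p[:,2:]).astype(np.float32)
        s+=cv2.remap(G,p[None,:,0],p[None,:,1],1).mean()
    return s
print(max((score(x,y,a),x,y,a) for x in np.arange(565,586,1.) for y in np.arange(-34,-14,1.) for a in np.arange(-.1,.25,.01)))
to([647,22.5,424])
E
```

```text
clock: 1.8
tool_pos: [490.0, -223.0, 424.9]
tcp_rot: [-3.138, -0.106, -0.003]
wrist_force: [-0.8, -0.6, -0.6]
grip_width: 0.0
gripper_force: 0.0
top gate_center 0.63 [575.6 -26.  116.5] [376. 239.]
top knob 0.67 [606.5  22.5 186.9] [357. 224.]
top third_home 0.95 [631.6 -65.3 184. ] [397. 212.]
top third_home 0.73 [ 7.737e+02 -9.650e+01 -2.000e-01] [395. 165.]
top winder 0.67 [ 5.754e+02 -2.360e+01 -3.000e-01] [370. 241.]
scene gate_center 0.9 [572.7 -23.4 117.6] [320. 176.]
scene knob 0.7 [607.6  15.6 189.1] [321. 162.]
scene third_home 0.84 [627.  -59.7 186.8] [294. 154.]
scene third_home 0.2 [563.7 192.8   0.8] [383. 251.]
scene winder 0.86 [575.1 -23.6   1.1] [320. 213.]
scene winder 0.73 [564.  193.7  -1. ] [383. 252.]
(np.float32(207.44644), np.float64(574.0), np.float64(-22.0), np.float64(0.039999999999999925))
tcp [ 487.5 -227.6  424.7] yaw 0.06 shift [ 174.3 -240.     0.6] t 2.35 grip -0.0 F [-0.  -0.1 -0.1]
```

```bash
python3 -m pendant '[[[12,-16,0,0,0,0,1],[32,-43,0,0,0,0,1],[54,-73,0,0,0,0,1],[76,-103,0,0,0,0,1],[98,-132,0,0,0,0,1],[120,-162,0,0,0,0,1],[140,-189,0,0,0,0,1],[158,-213,0,0,0,0,1],[170,-229,0,0,0,0,1],[178,-240,0,0,0,0,1],[178,-240,0,0,0,0,1],[178,-240,0,0,0,0,1]]]'
python3 - <<'E'
from h import *
to([651,22,348])
look(["knob"],save="b")
E
```

```text
clock: 3.35
tool_pos: [650.6, 23.9, 424.3]
tcp_rot: [3.14, 0.098, -0.001]
wrist_force: [-0.7, -0.2, -0.1]
grip_width: 0.001
gripper_force: 0.0
tcp [650.6  23.9 424.3] yaw 0.063 shift [ 0.3  1.9 76.3] t 3.35 grip 0.0 F [-0.7 -0.2 -0.1]
top knob 0.44 [606.9  22.6 190.3] [357. 224.]
scene knob 0.68 [609.   17.4 188.9] [321. 163.]
scene knob 0.19 [566.9 192.2  -2.4] [382. 253.]
```

```bash
python3 -m pendant '[[[0,0,12,0,0,0,1],[0,0,26,0,0,0,1],[0,0,40,0,0,0,1],[0,0,54,0,0,0,1],[0,0,66,0,0,0,1],[0,0,74,0,0,0,1],[0,0,76,0,0,0,1],[0,0,76,0,0,0,1]]]'
python3 - <<'E'
from h import *
to([651,22,348])
look(["knob"],save="c")
a=cv2.imread("pics/c_top.png")[150:300,260:460];b=cv2.imread("pics/c_scene.png")[80:280,220:420]
cv2.imwrite("pics/c2.png",np.hstack([cv2.resize(a,(400,300)),cv2.resize(b,(300,300))]))
E
```

```text
clock: 4.22
tool_pos: [650.5, 23.1, 348.4]
tcp_rot: [3.14, 0.096, -0.002]
wrist_force: [0.1, -0.6, -0.4]
grip_width: -0.003
gripper_force: 0.0
tcp [650.5  23.1 348.4] yaw 0.061 shift [0.4 1.2 0.4] t 4.2167 grip -0.0 F [ 0.1 -0.6 -0.4]
scene knob 0.74 [606.8  17.2 188.3] [321. 163.]
```

View pics/c2.png

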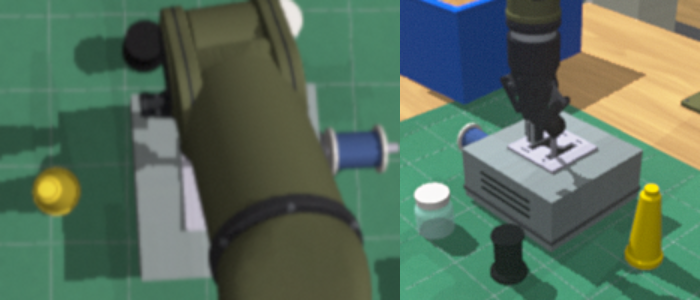

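The fingers are beside the knob on the far side (crop knob at (553,123), fingers at (535,130)). I'll push the lever back towards the crossbar.

```bash
python3 -m pendant '[[[-6,0,0,0,0,0,1],[-12,0,0,0,0,0,1],[-16,0,0,0,0,0,1],[-20,0,0,0,0,0,1],[-24,0,0,0,0,0,1],[-28,0,0,0,0,0,1],[-32,0,0,0,0,0,1],[-36,0,0,0,0,0,1],[-40,0,0,0,0,0,1],[-44,0,0,0,0,0,1],[-46,0,0,0,0,0,1],[-46,0,0,0,0,0,1]]]'
cat >> h.py <<'E'
def wn(P,a=0.05):
    d=np.array(P)[:2]-[574.3,-23.5]; return np.array([d[0]*np.cos(a)+d[1]*np.sin(a),-d[0]*np.sin(a)+d[1]*np.cos(a)]).round(1)
def st():
    p,r,s=tool(); print("tcp winder",wn(p),p.round(1),"F",np.round(s["wrist_force"],1),"t",s["clock"])
E
python3 - <<'E'
from h import *
st(); look(["knob"],save="d")
E
```

```text
clock: 5.42
tool_pos: [604.3, 20.9, 348.6]
tcp_rot: [3.14, 0.097, -0.002]
wrist_force: [-0.0, 0.1, -1.2]
grip_width: 0.001
gripper_force: 0.2
tcp winder [32.2 42.9] [604.3  20.9 348.6] F [-0.   0.1 -1.2] t 5.4167
```

```bash
python3 -m pendant '[[[8,0,0,0,0,0,1],[12,0,-15,0,0,0,1],[12,0,-40,0,0,0,1],[12,0,-62,0,0,0,1],[10,-10,-74,0,0,0,1],[0,-25,-76,0,0,0,1],[-12,-38,-76,0,0,0,1],[-24,-46,-76,0,0,0,1],[-30,-50,-76,0,0,0,1],[-32,-50,-76,0,0,0,1],[-32,-50,-76,0,0,0,1]]]'
python3 - <<'E'
from h import *
st(); look(["knob"],save="e")
a=cv2.imread("pics/e_top.png")[150:300,260:460];b=cv2.imread("pics/e_scene.png")[120:220,260:360]
cv2.imwrite("pics/e2.png",np.hstack([cv2.resize(a,(400,300)),cv2.resize(b,(400,300))]))
E
```

```text
clock: 6.53
tool_pos: [569.6, 69.0, 424.6]
tcp_rot: [3.14, 0.098, -0.001]
wrist_force: [-0.3, -0.5, 0.6]
grip_width: 0.005
gripper_force: 0.0
tcp winder [-0.1 92.6] [569.6  69.  424.6] F [-0.3 -0.5  0.6] t 6.5333
scene knob 0.67 [572.9  18.8 195.3] [332. 156.]
```

View pics/e2.png

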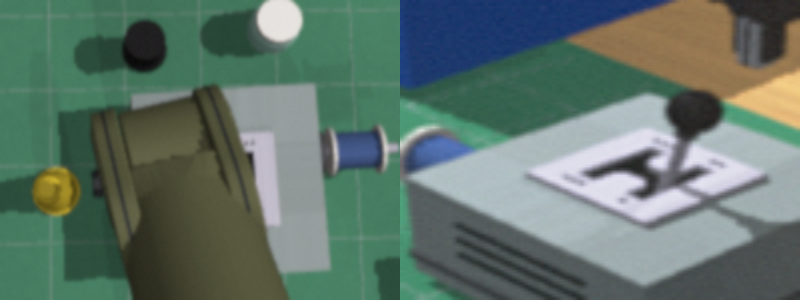

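The knob stands level with the crossbar (crop (693,110), about winder (0.7, 42)). I'll come down on its left and push it across.

```bash
python3 -m pendant '[[[0,0,12,0,0,0,1],[0,0,28,0,0,0,1],[0,0,44,0,0,0,1],[0,0,60,0,0,0,1],[0,0,70,0,0,0,1],[0,0,76,0,0,0,1],[0,0,76,0,0,0,1],[0,4,76,0,0,0,1],[0,9,76,0,0,0,1],[0,14,76,0,0,0,1],[0,19,76,0,0,0,1],[0,24,76,0,0,0,1]]]'
python3 - <<'E'
from h import *
st(); look(["knob"],("scene",))
E
python3 -m pendant '[[[0,6,0,0,0,0,1],[0,12,0,0,0,0,1],[0,18,0,0,0,0,1],[0,24,0,0,0,0,1],[0,30,0,0,0,0,1],[0,36,0,0,0,0,1],[0,42,0,0,0,0,1],[0,48,0,0,0,0,1],[0,54,0,0,0,0,1],[0,60,0,0,0,0,1],[0,64,0,0,0,0,1],[0,68,0,0,0,0,1]]]'
python3 - <<'E'
from h import *
st(); look(["knob"],("scene",),save="f")
E
```

```text
clock: 7.73
tool_pos: [571.6, 44.6, 349.4]
tcp_rot: [-3.139, -0.097, -0.002]
wrist_force: [0.1, 2.8, 1.1]
grip_width: 0.003
gripper_force: 0.8
tcp winder [ 0.7 68.2] [571.6  44.6 349.4] F [0.1 2.8 1.1] t 7.7333
scene knob 0.77 [574.9   5.9 198.7] [328. 153.]
scene knob 0.67 [748.4  75.7   0.8] [293. 261.]
clock: 8.83
tool_pos: [575.4, -23.5, 348.5]
tcp_rot: [3.14, 0.097, -0.001]
wrist_force: [-0.3, 0.8, -1.1]
grip_width: 0.001
gripper_force: 0.4
tcp winder [ 1.1 -0. ] [575.4 -23.5 348.5] F [-0.3  0.8 -1.1] t 8.8333
scene knob 0.75 [575.8 -59.7 198.6] [310. 144.]
```

```bash
python3 -m pendant '[[[0,3,0,0,0,0,1],[0,6,0,0,0,0,1],[0,8,0,0,0,0,1],[0,10,0,0,0,0,1],[0,11,0,0,0,0,1],[0,12,0,0,0,0,1],[0,12,0,0,0,0,1]]]'
python3 - <<'E'
from h import *
st(); look(["knob"],("scene",),save="g")
b=cv2.imread("pics/g_scene.png")[120:220,250:370]
cv2.imwrite("pics/g2.png",cv2.resize(b,(720,600)))
E
```

```text
clock: 9.52
tool_pos: [576.3, -35.1, 348.7]
tcp_rot: [3.14, 0.097, 0.0]
wrist_force: [-1.1, 0.3, -1.5]
grip_width: 0.002
gripper_force: 0.2
tcp winder [  1.4 -11.7] [576.3 -35.1 348.7] F [-1.1  0.3 -1.5] t 9.5167
scene knob 0.59 [577.2 -71.3 195. ] [307. 143.]
```

View pics/g2.png

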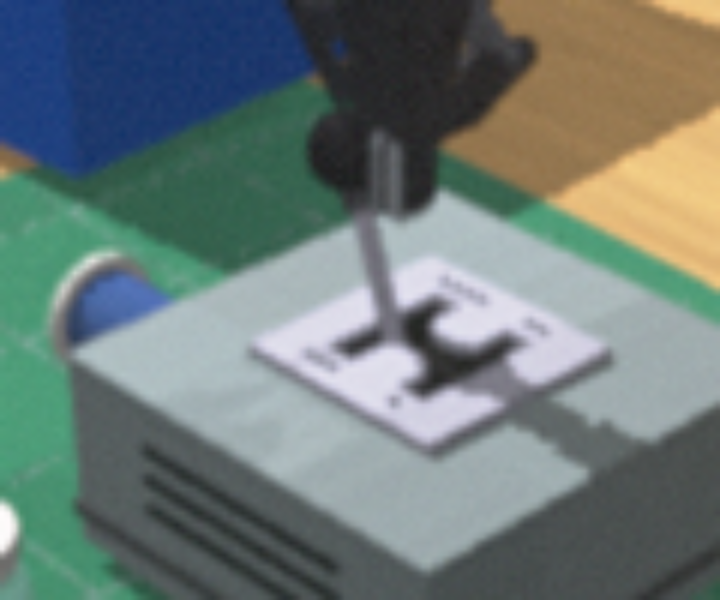

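The stem is at the crossbar's right end (crop (385,330)) and the knob is at about winder (0.5,-48). I'll back off and go round to its near side.

```bash
python3 -m pendant '[[[0,-8,0,0,0,0,1],[0,-12,-12,0,0,0,1],[0,-12,-36,0,0,0,1],[0,-12,-60,0,0,0,1],[-8,-8,-76,0,0,0,1],[-22,4,-78,0,0,0,1],[-36,18,-78,0,0,0,1],[-44,28,-78,0,0,0,1],[-46,34,-78,0,0,0,1],[-46,35,-78,0,0,0,1],[-46,35,-78,0,0,0,1]]]'
python3 - <<'E'
from h import *
st(); look(["knob"],("scene",))
E
python3 -m pendant '[[[0,0,12,0,0,0,1],[0,0,28,0,0,0,1],[0,0,44,0,0,0,1],[0,0,60,0,0,0,1],[0,0,72,0,0,0,1],[0,0,78,0,0,0,1],[0,0,78,0,0,0,1]]]'
python3 - <<'E'
from h import *
st(); look(["knob"],("scene",))
E
```

```text
clock: 10.53
tool_pos: [533.1, -72.6, 426.6]
tcp_rot: [-3.14, -0.097, -0.001]
wrist_force: [0.2, -1.0, -0.3]
grip_width: 0.002
gripper_force: 0.0
tcp winder [-43.6 -46.9] [533.1 -72.6 426.6] F [ 0.2 -1.  -0.3] t 10.5333
scene knob 0.66 [577.1 -72.9 191.3] [306. 145.]
clock: 11.22
tool_pos: [532.6, -71.8, 347.3]
tcp_rot: [-3.139, -0.099, 0.004]
wrist_force: [1.0, -0.3, -0.3]
grip_width: 0.0
gripper_force: 0.0
tcp winder [-44.1 -46.2] [532.6 -71.8 347.3] F [ 1.  -0.3 -0.3] t 11.2167
```

```bash
python3 -m pendant '[[[6,0,0,0,0,0,1],[12,0,0,0,0,0,1],[17,0,0,0,0,0,1],[22,0,0,0,0,0,1],[27,0,0,0,0,0,1],[32,0,0,0,0,0,1],[37,0,0,0,0,0,1],[42,0,0,0,0,0,1],[47,0,0,0,0,0,1],[52,0,0,0,0,0,1],[57,0,0,0,0,0,1],[61,0,0,0,0,0,1]]]'
python3 - <<'E'
from h import *
st(); look(["knob","third_home"],("scene",))
E
python3 -m pendant '[[[2,0,0,0,0,0,1],[4,0,0,0,0,0,1],[6,0,0,0,0,0,1],[8,0,0,0,0,0,1],[9,0,0,0,0,0,1],[9,0,0,0,0,0,1]]]'
python3 - <<'E'
from h import *
st(); look(["knob","third_home"],("scene",))
E
```

```text
clock: 12.32
tool_pos: [593.9, -68.8, 348.6]
tcp_rot: [-3.14, -0.097, 0.0]
wrist_force: [-1.2, -0.5, -1.4]
grip_width: 0.0
gripper_force: 0.5
tcp winder [ 17.4 -46.2] [593.9 -68.8 348.6] F [-1.2 -0.5 -1.4] t 12.3167
scene knob 0.58 [618.7 -67.6 185.5] [295. 152.]
scene third_home 0.86 [630.1 -59.8 186.3] [293. 155.]
clock: 12.97
tool_pos: [602.0, -68.4, 348.4]
tcp_rot: [3.14, 0.097, -0.003]
wrist_force: [-2.7, 0.5, -1.1]
grip_width: 0.0
gripper_force: 1.3
tcp winder [ 25.4 -46.2] [602.  -68.4 348.4] F [-2.7  0.5 -1.1] t 12.9667
scene knob 0.71 [627.3 -65.8 183.6] [293. 155.]
scene third_home 0.68 [627.8 -59.4 189.6] [294. 153.]
```

Not stopped yet (only about 2.7 N), so I'll push gently on until it reaches the end of the slot.

```bash
python3 -m pendant '[[[1,0,0,0,0,0,1],[2,0,0,0,0,0,1],[3,0,0,0,0,0,1],[3,0,0,0,0,0,1]]]'; python3 -m pendant '[[[1,0,0,0,0,0,1],[2,0,0,0,0,0,1],[2,0,0,0,0,0,1]]]'
python3 - <<'E'
from h import *
st(); look(["knob","third_home"],("scene",))
E
```

```text
clock: 13.45
tool_pos: [603.8, -68.3, 348.1]
tcp_rot: [3.14, 0.097, -0.009]
wrist_force: [-7.2, -0.5, 2.2]
grip_width: -0.002
gripper_force: 3.7
clock: 13.7
tool_pos: [604.8, -68.3, 348.0]
tcp_rot: [3.14, 0.097, -0.014]
wrist_force: [-10.2, -0.7, 3.1]
grip_width: -0.0
gripper_force: 5.1
tcp winder [ 28.3 -46.3] [604.8 -68.3 348. ] F [-10.2  -0.7   3.1] t 13.7
scene knob 0.69 [630.6 -67.1 183.3] [291. 155.]
scene third_home 0.81 [628.4 -60.3 187.6] [294. 154.]
scene third_home 0.61 [570.2 -23.5   2.9] [321. 212.]
```

Force is rising against the stop, so the lever is home. I'll back off, lift clear and check.

```bash
python3 -m pendant '[[[-6,0,0,0,0,0,1],[-16,0,0,0,0,0,1],[-26,0,-6,0,0,0,1],[-34,0,-24,0,0,0,1],[-50,20,-44,0,0,0,1],[-70,50,-64,0,0,0,1],[-90,80,-76,0,0,0,1],[-100,115,-78,0,0,0,1],[-110,150,-78,0,0,0,1],[-115,180,-78,0,0,0,1],[-115,200,-78,0,0,0,1],[-115,200,-78,0,0,0,1]]]'
python3 - <<'E'
from h import *
st(); look(["knob","third_home","cone","reel","jar"],save="z")
a=cv2.imread("pics/z_top.png")[150:300,260:460];b=cv2.imread("pics/z_scene.png")[120:220,240:373]
cv2.imwrite("pics/z2.png",np.hstack([cv2.resize(a,(400,300)),cv2.resize(b,(400,300))]))
E
```

```text
clock: 14.85
tool_pos: [504.5, -281.0, 427.7]
tcp_rot: [3.134, 0.084, 0.007]
wrist_force: [-0.1, -1.1, -0.0]
grip_width: 0.003
gripper_force: 0.0
tcp winder [ -82.6 -253.7] [ 504.5 -281.   427.7] F [-0.1 -1.1 -0. ] t 14.85
top knob 0.64 [628.2 -61.2 184.5] [395. 214.]
top third_home 0.68 [635.  -63.4 185.5] [396. 211.]
top cone 0.91 [563.9 189.6   1.1] [289. 246.]
top reel 0.59 [ 7.534e+02  7.050e+01 -6.000e-01] [333. 174.]
top jar 0.62 [773.1 -96.   -0.9] [395. 166.]
scene knob 0.49 [628.9 -69.  186.2] [291. 153.]
scene third_home 0.91 [627.9 -58.3 184.4] [294. 155.]
scene cone 0.77 [567.3 195.1   1.1] [383. 252.]
scene reel 0.58 [749.7  76.3   2.3] [293. 261.]
scene jar 0.76 [772.  -93.8   0.9] [244. 232.]
```

View pics/z2.png

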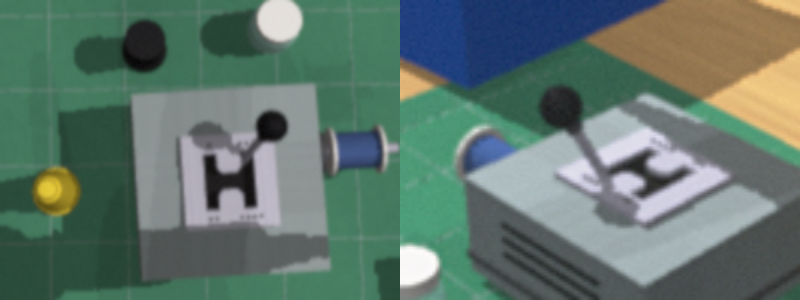

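The lever leans into the far right slot (top crop knob at (272,127)), and the bystanders have not moved. I'll average some looks to confirm it is fully home.

Run:
```python
from h import *
A={}
for i in range(8):
  for c in("top","scene"):
    im=camera(c);R=np.array(im["R"]);t=np.array(im["t"])
    for n in("knob","third_home","gate_center"):
      d=pinpoint(c,n)
      for e in d[:1]:
        A.setdefault((c,n),[]).append(R.T@(np.array(e["centre"])-t))
for k,v in A.items(): print(k,len(v),np.median(v,0).round(1),wn(np.median(v,0)))
# ball centroid by darkness, projected expectation for f values
im=camera("top");g=im["frame"].max(2);m=(g<60).astype(np.uint8);m[:, :380]=0;m[:,410:]=0;m[:200]=0;m[225:]=0
n,l,s,ce=cv2.connectedComponentsWithStats(m);i=1+s[1:,4].argmax();print(ce[i],s[i])
for f in(.30,.33,.36,.39):
  x,y,z=155*np.sin(f),-155*np.sin(.3)*np.cos(f),45+155*np.cos(.3)*np.cos(f)
  X=np.array([574.3+x*.9988-y*.05,-23.5+x*.05+y*.9988,z]);p=im["K"]@(im["R"]@X+im["t"]);print(f,X.round(1),(p[:2]/p[2]).round(2))
```

```text
('top', 'knob') 7 [629.4 -61.2 184.8] [ 53.2 -40.4]
('top', 'third_home') 7 [629.7 -64.1 184.7] [ 53.3 -43.3]
('scene', 'knob') 8 [629.3 -66.4 185.4] [ 52.8 -45.6]
('scene', 'third_home') 7 [630.7 -60.1 187.1] [ 54.5 -39.4]
('scene', 'gate_center') 8 [573.2 -22.7 117.1] [-1.1  0.9]
('top', 'gate_center') 7 [573.4 -25.1 116.1] [-1.  -1.5]
[395.1920904  212.83615819] [388 206  15  15 177]
0.3 [622.2 -64.9 186.5] [396.9  216.21]
0.33 [626.6 -64.3 185.1] [396.43 214.28]
0.36 [631.  -63.6 183.6] [395.93 212.39]
0.39 [635.3 -62.9 182. ] [395.42 210.53]
```

```bash
python3 -c "
from cell import close_job; print(close_job())"
```

```text
the job is handed in; nothing more can be done
None
```

The lever is in third gear: pushed forward to the stop (lever_fore about +0.35) and released. It went from the first slot straight across to the third without entering the fourth. The cone, reel and jar did not move, and I handed the job in after about 16 s on the robot's clock.

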